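Clip the saw's isolator key onto its staple

TASK

Clip the saw's isolator key, which is fixed to a snap hook by a wooden fob, onto the front leg of the steel staple eye: keep the hook lying level, press its sprung gate squarely against the leg so that the leg goes in past the gate and the gate snaps shut behind it, never pushing harder than about 15 N. Then pull the hook straight back so that the shut gate bears firmly against the leg and shows that it holds, lay the fob flat on the table with the hook still round the leg, and let go. Leave the other things where they are.

Things in the scene. Friction and masses are not known exactly. Their poses are not given: they have to be found in the camera images.
- clip_grip (a point): Centre of the wooden fob of the loose snap hook (0.16 kg), 14 mm up when it lies flat. Fob 54 long (x), 22 wide (y), 28 high; grip across the width. x points from the fob to the hook and its gate, z up. A key blade sticks out 28 mm behind. The flat steel hook, 10 mm thick, is at mid-height (9 mm clear of the table): a square loop, spine across its back with front face at x +48.
- hook_mouth (a point): Middle of the hook's mouth, on the gate's line, 75.5 mm ahead (x) of the fob's centre; same axes. From here in mm: nose arm on the left, inner face y +5.5, outer +14.5, blunt nose end at x +4.5; hinge y -26, round boss to y -34, x +5.5; spine's front face x -27.5. The shut gate spans y -26 to +4, 6 mm thick.
- hook_pocket (a point): Point inside the loop, 63 mm ahead (x) of the fob's centre, at y 0, same axes. An 8 mm leg passes the gate's tip only if its centre stays at y -1 to +1.5, along the nose arm (touching it at +1.5): it is past at x -9 and meets the spine at x -11. Nearer the hinge it meets the spine with the gate still held open; beyond y +3 it jams on the nose. Pulled back on the shut gate it is at x +5.5.
- clip_gate (a joint): Angle of the hook's gate (aluminium bar): 0 shut, grows as it is pushed inward toward the spine, at most 1.0 rad; it cannot open outward. Spring: 0.04 N m shut plus 0.08 N m per rad: about 2 N opens it near the tip, up to 6 N near the hinge; 3 to 8 N when pushed far in, with friction.
- eye_base (a point): Middle of the front slot of the fixed base plate, at table height; nominal foot of the staple's front leg. x from front to rear leg (push the hook on this way), y left along the slot. Plate x -14 to +66, y +-35, with screws 7 mm high. The staple is clamped somewhere along the slot, up to 11 mm either way in y (0 in x): this offset is not reported and must be seen or felt.
- eye_top (a point): Point on the plate's middle line, 42 mm above the table, 25 mm behind (+x) the front leg's line; axes as eye_base. The closed staple is of 8 mm round rod: two upright legs 50 mm apart along x, joined by a top bar, 50 mm high overall. The sideways shift of the staple along the slots is not in this point either.
- offcut: Bystander: loose wood offcut 40 x 110 x 40 mm; origin under its centre.
- tape_roll: Bystander: loose roll of masking tape, 104 mm across, 25 mm high; origin under its centre.
There are look-alikes about, which are no part of the job. Leave any pink look-alike of the part that bears clip_grip alone. Leave any blue or green look-alike of the part that bears eye_base alone.

How it is judged (in metres and radians):
On the way, in this order (a step that is already met when the one before it is completed fails the run):
1. the staple's leg pushes the hook's gate inward (value of joint clip_gate above 0.3 rad and contact force between clip_gate and eye_plate above 0.5 N).
2. the leg is inside the hook, the hook level and low, and the gate has snapped shut (value of joint clip_gate below 0.08 rad and x of eye_base in the frame of clip_grip between 0.046 and 0.074 m and y of eye_base in the frame of clip_grip between -0.034 and 0.014 m and angle between the x axis of clip_grip and the x axis of eye_base, either way round below 0.35 rad and height (world z) of clip_grip below 0.035 m and angle between clip_grip's own z axis and vertical below 0.25 rad), for 0.1 s.
3. the hook is pulled back so that the shut gate bears on the leg with more than 2 N (all of step 2 and contact force between clip_gate and eye_plate above 2 N), for 0.1 s.
At the end, for the whole second after the job is handed in: The hook is round the front leg, gate shut (under 0.08 rad): the slot's middle lies 46 to 74 mm ahead of the fob's centre and 34 mm right to 14 mm left of its axis, aligned within 0.35 rad. The fob lies flat on the table (centre under 20 mm up, tilt under 0.12 rad), at rest (all of step 2 and height (world z) of clip_grip below 0.02 m and angle between clip_grip's own z axis and vertical below 0.12 rad and linear speed of clip below 0.02 m/s); the robot touches nothing.
It fails at once if the hook is pressed or pulled against the staple with more than 15 N (contact force between clip and eye_plate above 15 N).
It fails at once if the offcut is pushed more than 20 mm from its place (distance of offcut from where it was at the start of the episode above 0.02 m).
It fails at once if the tape roll is pushed more than 20 mm from its place (distance of tape_roll from where it was at the start of the episode above 0.02 m).
It also fails if it takes over 62 s, if anything falls off the work surface, if the arm or the gripper's body presses on something with over 40 N, if the wrist force passes 120 N, or if a joint passes its speed limit or range.

ROBOT

A 7-joint arm with a two-finger parallel gripper is mounted at the origin on the work surface; the furniture and walls round the work are solid. World frame = base frame: x ahead of the robot, y to its left, z up, the work surface at z = 0. Lengths are in m, angles in degrees, forces in N, time in s.
With the tool pointing down it reaches from about 0.425 to 0.875 m from the base axis. Payload 4.7 kg.
Tool frame: the origin (TCP) lies on the mounting face of the last link; the fingertips stand 182 mm ahead of it and the grasp point (between the pads) lies env.grip_depth ahead of it (env.grip_depth is the distance from the TCP to the grasp point, in m); x points along the fingers, y is the direction in which the jaws open and shut, and the axes are right-handed (so a half turn about x gives the same grasp; the last joint's range is limited). The gripper opens to 87 mm and grips with 3 to 60 N. Pads are 19 mm wide; open, the fingers measure 117 mm over their backs; the gripper's body (75 mm by 190 mm) begins 51 mm behind the grasp point.
Start: joints at [-63.306, 18.392, -4.016, 83.108, 1.295, 78.541, -3.26], TCP at [0.284, 0.585, 0.405] pointing down, gripper open.
Joint ranges: [-163.93, 163.93], [-17.29, 119.83], [-79.2, 71.16], [3.27, 140.29], [-89.18, 269.18], [5.43, 117.66], [-154.24, 154.24]. Speed limits (degrees/s): [147.25, 147.25, 180, 180, 180, 180, 180].

INTERFACE

Orientations are given as [roll, pitch, yaw] about the fixed x, y, z axes, in that order (R = Rz(yaw) Ry(pitch) Rx(roll)).
In Python, from cell import sensors, viewer, env gives the robot as it stands.
- The arm moves only by the tool carry_out, never from a script. Its argument "moves" is a list of rows, each a list of 4 numbers: the shift along the world's x, y, z in cm, then the turn about the world's z in rad. In form: [[tx, ty, tz, spin], ...]. A call has 1 to 12 rows; each row shifts and turns the pose as measured when the row begins; what a row does not reach is not made up. A row lasts 1/10 s, in which the tool goes at most 50 mm and 8.59 degrees, less where a joint would pass 70% of its speed; a pose out of reach is approached as far as the arm can. A call with a gripper value outside its range is refused whole. "hand" is the finger opening in cm, from 0 to 8.7, set as the call begins (left out, the last holds). The fingers move at their own pace and stop on an object; "force" is the grip in N (left out, the last holds). Time passes only in rows, so rows that do not move let the fingers close. It gives the time, the measured TCP pose, the force and the opening at its end, in the units of the state.
- sensors.get_obs(): the state, without advancing time (a new reading comes with each control period).
- viewer.read_camera(name): name is "scene" or "top"; returns the picture (480x640x3 uint8, red, green, blue); there is no depth.
- viewer.camera_model(name): a dict with "K" (3x3 intrinsics, pixels), "extrinsics" (4x4, takes a point from world to camera coordinates). Camera axes: x right, y down, z forward; pixel columns grow to the right and rows downward; lengths in m; the calibration is good to about 2 mm. A picture is of the moment at which its call begins. camera_model takes no time and is no camera call.
- env.sign_off(): hands the job in, once; it reports no verdict.
The state is a dict: "time_s": time; "qpos": joint angles; "joint_velocities": joint speeds; "effort": joint torques, N m; "tool_pos": TCP position; "tool_rot": TCP orientation; "force": force on the tool from outside, world axes, zero at the start; "wrist_torque": the same for the moment, N m; "grip_width": finger opening in m.
Only numpy, scipy, OpenCV 4.12 (cv2) and the standard library are available. Lean on these libraries where they do the work, as an engineer would, in place of code of your own. Each camera call takes 0.05 s, during which the arm holds its last target. There are 200 camera calls.

## Working session

There is one attempt and no reset: what is moved stays moved. The work goes in short steps, Python scripts to look and compute and a tool call to move; the robot and the scene stay as the last step left them, time stands still between calls to the robot, and variables do not carry over. Pictures are saved under pics/ and viewed, about 8 in all and at most 12, crops included, and the job is handed in when it is done.

Besides the shell and the picture viewer there is one more tool, called after "Request:" in YAML: its name, and indented under it one key for each argument. carry_out: Moves the arm, as the interface text tells. Its arguments: {"type":"object","properties":{"moves":{"type":"array"},"hand":{"type":"number"},"force":{"type":"number"}},"required":["moves"]}

```bash
mkdir -p pics; ls; python3 - <<'E'
from cell import sensors, viewer, env
import cv2
print(env.grip_depth, sensors.get_obs())
for n in("scene","top"):
    im=viewer.read_camera(n); cv2.imwrite(f"pics/{n}0.png",im[:,:,::-1]); m=viewer.camera_model(n); print(n,m)
E
```

```text
pics
0.1635 {'time_s': 0.0, 'qpos': array([-63.3079529 ,  18.44006607,  -4.01593222,  83.1754321 ,
         1.29452271,  78.54026651,  -3.26037665]), 'joint_velocities': array([-0.05030936,  0.044441  ,  0.03568144, -0.00895552,  0.01443354,
       -0.115259  , -0.02833107]), 'effort': array([-9.25181621e-05, -4.91290355e+01, -4.03938163e-01, -3.12535357e+01,
       -6.38991455e-02,  4.35043126e-02,  1.61485837e-04]), 'tool_pos': array([0.28369481, 0.58459472, 0.40364517]), 'tool_rot': array([ -87.33043944,   89.88933413, -113.21281675]), 'force': array([-0.02213156, -0.14295891, -0.46335361]), 'wrist_torque': array([ 0.04277173,  0.06010526, -0.02562384]), 'grip_width': 0.08702180795361203}
scene {'K': array([[493.99672097,   0.        , 311.98878293],
       [  0.        , 493.99672097, 240.19593218],
       [  0.        ,   0.        ,   1.        ]]), 'extrinsics': array([[ 0.50590555, -0.86257203, -0.00539202, -0.30267451],
       [-0.54625289, -0.31553146, -0.77591731,  0.22509625],
       [ 0.66758322,  0.39548628, -0.63081158,  0.82836462],
       [ 0.        ,  0.        ,  0.        ,  1.        ]])}
top {'K': array([[526.18361178,   0.        , 303.07350064],
       [  0.        , 526.18361178, 240.79892348],
       [  0.        ,   0.        ,   1.        ]]), 'extrinsics': array([[ 0.01746294, -0.99975734, -0.01342803, -0.12721487],
       [-0.99419108, -0.01593605, -0.10644311,  0.3918151 ],
       [ 0.10620329,  0.01520884, -0.99422812,  1.08308926],
       [ 0.        ,  0.        ,  0.        ,  1.        ]])}
```

View pics/scene0.png

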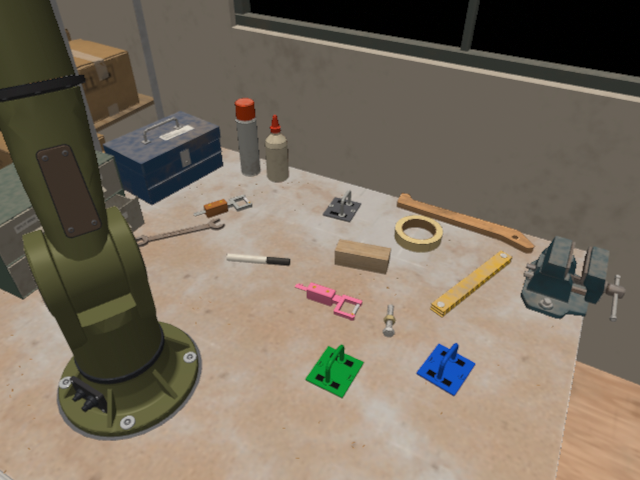

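View pics/top0.png

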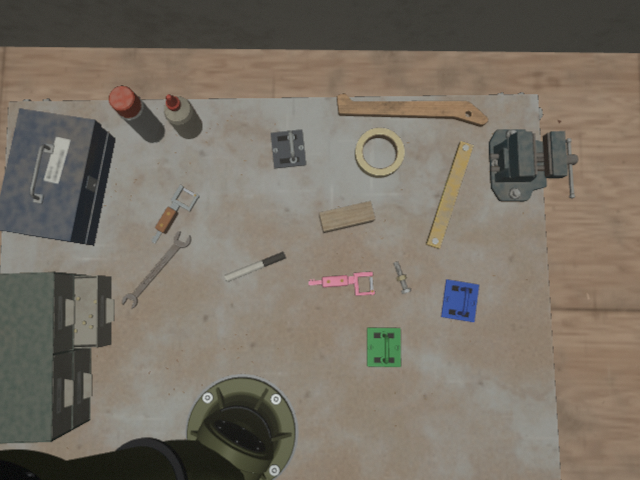

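```bash
cat > h.py <<'E'
import numpy as np, cv2
from cell import sensors, viewer, env
M={n:viewer.camera_model(n) for n in("scene","top")}
def ray(n,px):
    K,E=M[n]["K"],M[n]["extrinsics"];R,t=E[:3,:3],E[:3,3]
    return -R.T@t, R.T@np.linalg.solve(K,[px[0],px[1],1])
def plane(n,px,z):
    c,d=ray(n,px); return (c+d*(z-c[2])/d[2])
def proj(n,p):
    K,E=M[n]["K"],M[n]["extrinsics"]; q=K@(E[:3,:3]@np.asarray(p)+E[:3,3]); return q[:2]/q[2]
def crop(n,box,s,out):
    im=viewer.read_camera(n)[:,:,::-1]; x0,y0,x1,y1=box
    c=cv2.resize(im[y0:y1,x0:x1],None,fx=s,fy=s,interpolation=cv2.INTER_CUBIC)
    if out: cv2.imwrite(out,c)
    return c
E
python3 - <<'E'
from h import *
H=[crop("top",(260,118,320,178),6,None),crop("top",(145,180,205,240),6,None)]
G=[crop("scene",(315,185,375,230),6,None),crop("scene",(190,185,260,230),6,None)]
a=np.hstack(H);b=np.hstack(G);w=max(a.shape[1],b.shape[1])
o=np.zeros((a.shape[0]+b.shape[0],w,3),np.uint8);o[:a.shape[0],:a.shape[1]]=a;o[a.shape[0]:,:b.shape[1]]=b
o=cv2.resize(o,None,fx=.9,fy=.9);print(o.shape)
cv2.imwrite("pics/c1.png",o)
E
```

```text
(567, 702, 3)
```

View pics/c1.png

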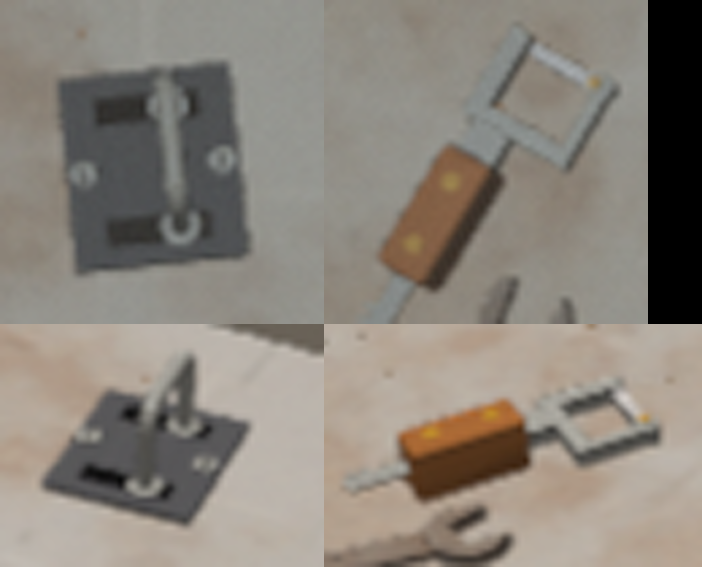

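```bash
python3 - <<'E'
from h import *
im=viewer.read_camera("top"); hsv=cv2.cvtColor(im,cv2.COLOR_RGB2HSV)
# plate: dark grey
g=im[118:178,260:320].astype(int)
m=((g.max(2)<95)).astype(np.uint8)
m=cv2.morphologyEx(m,cv2.MORPH_CLOSE,np.ones((9,9)))
c=max(cv2.findContours(m,0,1)[0],key=cv2.contourArea)
r=cv2.minAreaRect(c);bx=cv2.boxPoints(r)+[260,118]
print("rect",r,bx.tolist())
P=np.array([plane("top",p,0.004) for p in bx]);print(P.round(4));print(np.linalg.norm(np.diff(P,axis=0),axis=1))
f=lambda x,y,ox,oy,xo=0:((x-xo)/5.4+ox,y/5.4+oy)
for n,p,z in (("screwL",(83,175),.007),("screwR",(220,158),.007),("footF",(181,226),.006),("footR",(168,106),.006),("barFront",(178,190),.05)):
    print(n,plane("top",f(*p,260,118),z).round(4))
for n,p,z in (("footF",(145,483-324),.006),("footR",(188,425-324),.006)):
    print("scene",n,plane("scene",f(*p,315,185),z).round(4))
# fob dots in top
c=im[180:240,145:205];h=hsv[180:240,145:205]
m=((h[...,1]>120)&(h[...,0]<25)).astype(np.uint8)
cc=max(cv2.findContours(m,0,1)[0],key=cv2.contourArea);r=cv2.minAreaRect(cc);print("fobrect",r, (cv2.boxPoints(r)+[145,180]).tolist())
D=[plane("top",f(x,y,145,180,324),.028) for x,y in((450,182),(413,243))]
T=[plane("top",f(x,y,145,180,324),z) for x,y,z in((596,83,.019),(520,30,.019),(569,168,.019),(472,115,.019))]
print("dots",np.round(D,4),"mid",np.mean(D,0).round(4)); print("pivot,noseTip,spineR,spineL",np.round(T,4))
d=D[0]-D[1];print("yaw",np.degrees(np.arctan2(d[1],d[0])))
S=[plane("scene",((x)/5.4+190-60*6*.9/5.4,(y-324)/5.4+185),.028) for x,y in((490,413),(430,433))]
print("scene dots",np.round(S,4))
from scipy.spatial.transform import Rotation as Ro
o=sensors.get_obs();R=Ro.from_euler("xyz",o["tool_rot"],degrees=True).as_matrix();print(R.round(3))
E
```

```text
rect ((27.87623405456543, 30.76237678527832), (35.5228271484375, 31.642183303833008), 84.2894058227539) [[270.3663320541382, 132.66336822509766], [301.8514823913574, 129.51485061645508], [305.38613510131836, 164.86138534545898], [273.90098571777344, 168.00990295410156]]
[[ 0.6312 -0.0451  0.004 ]
 [ 0.6391 -0.1135  0.004 ]
 [ 0.5607 -0.1225  0.004 ]
 [ 0.5528 -0.0546  0.004 ]]
[0.06887915 0.07898556 0.06836961]
screwL [ 0.5909 -0.0571  0.007 ]
screwR [ 0.5986 -0.1118  0.007 ]
footF [ 0.5708 -0.0967  0.006 ]
footR [ 0.6201 -0.0905  0.006 ]
barFront [ 0.5733 -0.0969  0.05  ]
scene footF [ 0.5714 -0.0976  0.006 ]
scene footR [ 0.6202 -0.0938  0.006 ]
fobrect ((19.616579055786133, 39.4430046081543), (7.126175403594971, 23.178062438964844), 30.25643539428711) [[155.69948291778564, 227.65802764892578], [167.37823486328125, 207.63730812072754], [173.53367614746094, 211.2279815673828], [161.85492324829102, 231.2487030029297]]
dots [[0.4457 0.1632 0.028 ]
 [0.4216 0.1765 0.028 ]] mid [0.4337 0.1699 0.028 ]
pivot,noseTip,spineR,spineL [[0.4874 0.1098 0.019 ]
 [0.5081 0.1407 0.019 ]
 [0.4534 0.1191 0.019 ]
 [0.4739 0.1582 0.019 ]]
yaw -28.91043018692201
scene dots [[0.4469 0.1623 0.028 ]
 [0.4217 0.1753 0.028 ]]
[[-0.     0.437  0.9  ]
 [-0.     0.9   -0.437]
 [-1.    -0.     0.   ]]
```

Request:
carry_out:
  moves:
    - [1.6,-4.2,0,-0.01]
    - [1.6,-4.2,0,-0.01]
    - [1.6,-4.2,0,-0.01]
    - [1.6,-4.2,0,-0.01]
    - [1.6,-4.2,0,-0.01]
    - [1.6,-4.2,0,0]
    - [1.6,-4.2,0,0]
    - [1.6,-4.2,0,0]
    - [1.5,-4.2,0,0]
    - [1.0,-3,0,0]
    - [0,0,0,0]
  hand: 3.2
  force: 30

```text
time_s: 1.45
tool_pos: [0.4364, 0.1597, 0.4043]
tool_rot: [104.4, 89.8, 75.7]
force: [-0.5, -0.0, -0.8]
grip_width: 0.0321
```

Request:
carry_out:
  moves:
    - [0.5,0.6,-4,0]
    - [0,0,-4,0]
    - [0,0,-4,0]
    - [0,0,-3,0]
    - [0,0,-1.5,0]
    - [0,0,0,0]

```text
time_s: 2.05
tool_pos: [0.4408, 0.1674, 0.2367]
tool_rot: [83.5, 89.2, 54.8]
force: [-0.1, -0.3, 0.9]
grip_width: 0.0319
```

```bash
python3 - <<'E'
from h import *
o=sensors.get_obs();print(o["tool_pos"])
a=crop("top",(125,170,225,250),6,None);b=crop("scene",(190,165,290,245),6,None)
cv2.imwrite("pics/g1.png",cv2.resize(np.hstack([a,b]),None,fx=.66,fy=.66))
E
```

```text
[0.44077935 0.16742978 0.23671186]
```

View pics/g1.png

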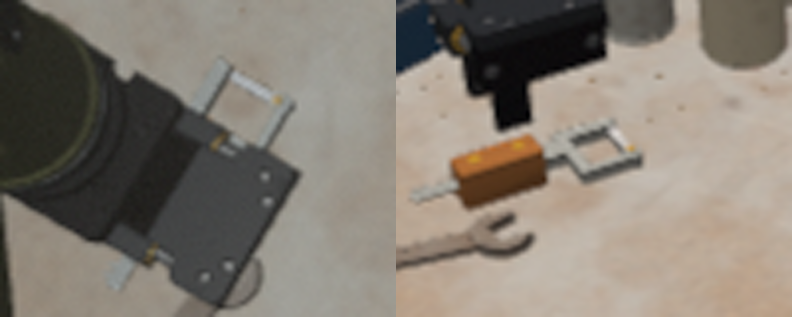

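Request:
carry_out:
  moves:
    - [0,-0.2,-1.5,0]
    - [0,0,-1.5,0]
    - [0,0,-1,0]
    - [0,0,-0.5,0]
    - [0,0,0,0]

```text
time_s: 2.65
tool_pos: [0.4472, 0.1683, 0.2131]
tool_rot: [79.5, 88.5, 50.8]
force: [0.8, -0.2, -0.7]
grip_width: 0.0318
```

```bash
python3 - <<'E'
from h import *
o=sensors.get_obs();print(o["qpos"].round(1),o["joint_velocities"].round(1),o["effort"].round(1),o["tool_pos"])
E
```

```text
[-38.    8.   15.4 120.   -3.7  51.   40.7] [ 0.  -3.   0.1 -3.1  0.4  5.  -0.4] [  0.1 -32.6   1.3 -25.7  -0.1   0.4   0. ] [0.44716033 0.16825666 0.21313144]
```

Request:
carry_out:
  moves:
    - [-0.6,-0.3,0,0]
    - [0,0,0,0]
    - [0,0,0,0]

```text
time_s: 2.95
tool_pos: [0.4424, 0.1663, 0.2169]
tool_rot: [74.9, 88.0, 46.2]
force: [0.1, -0.2, -0.1]
grip_width: 0.0321
```

Request:
carry_out:
  moves:
    - [0,0,0,0]
    - [0,0,0,0]

```text
time_s: 3.15
tool_pos: [0.4423, 0.1664, 0.2167]
tool_rot: [74.9, 88.0, 46.2]
force: [0.8, -0.1, 0.5]
grip_width: 0.0321
```

```bash
cat >> h.py <<'E'
from scipy.spatial.transform import Rotation as Ro
def st():
    o=sensors.get_obs();R=Ro.from_euler("xyz",o["tool_rot"],degrees=True).as_matrix()
    y=R[:,1];yaw=np.degrees(np.arctan2(y[1],y[0]))-90
    print("t",round(o["time_s"],2),"tcp",o["tool_pos"].round(4),"grasp",(o["tool_pos"]+R[:,0]*env.grip_depth).round(4),"xax",R[:,0].round(4),"yaw",round(yaw,2),"F",o["force"].round(2),"T",o["wrist_torque"].round(2),"w",round(o["grip_width"],4))
    return o,R
E
python3 -c "
from h import *
o,R=st();print(o['qpos'].round(2),o['joint_velocities'].round(2))"
```

```text
t 3.15 tcp [0.4423 0.1664 0.2167] grasp [0.4462 0.1705 0.0533] xax [ 0.024   0.025  -0.9994] yaw -28.64 F [ 0.75 -0.14  0.47] T [-0.02  0.04 -0.01] w 0.0321
[-38.11   6.91  15.35 120.69  -3.37  50.87  40.54] [-0.07  0.04 -0.01  0.19 -0.02 -0.12 -0.03]
```

Request:
carry_out:
  moves:
    - [0,0,-0.4,0]
    - [0,0,-0.4,0]
    - [0,0,-0.4,0]
    - [0,0,-0.4,0]
    - [0,0,0,0]

```text
time_s: 3.65
tool_pos: [0.4423, 0.1664, 0.1988]
tool_rot: [75.1, 88.1, 46.5]
force: [0.2, -0.1, 0.4]
grip_width: 0.0322
```

```bash
python3 -c "
from h import *
o,R=st();print(o['qpos'].round(2),o['joint_velocities'].round(2))"
```

```text
t 3.65 tcp [0.4423 0.1664 0.1988] grasp [0.446  0.1703 0.0354] xax [ 0.0227  0.0239 -0.9995] yaw -28.63 F [ 0.24 -0.12  0.37] T [-0.02  0.02 -0.05] w 0.0322
[-37.93   8.6   15.27 121.37  -4.02  48.67  41.11] [ 0.08  0.1  -0.07 -0.1  -0.11 -0.12 -0.08]
```

Request:
carry_out:
  moves:
    - [0,0,4,0]
    - [0,0,4,0]
    - [0,0,0,0]
    - [0,0,0,0]

```text
time_s: 4.05
tool_pos: [0.441, 0.1659, 0.2788]
tool_rot: [78.1, 88.4, 49.5]
force: [0.7, 0.1, -1.2]
grip_width: 0.032
```

```bash
python3 -c "
from h import *
o,R=st()"
```

```text
t 4.05 tcp [0.441  0.1659 0.2788] grasp [0.4439 0.1694 0.1153] xax [ 0.0178  0.0208 -0.9996] yaw -28.63 F [ 0.73  0.1  -1.18] T [-0.01  0.06  0.06] w 0.032
```

Request:
carry_out:
  moves:
    - [-0.2,-0.2,-0.8,0]
    - [-0.1,-0.2,-0.8,0]
    - [0,0,-0.8,0]
    - [0,0,-0.8,0]
    - [0,0,-0.8,0]
    - [0,0,-0.8,0]
    - [0,0,-0.8,0]
    - [0,0,-0.8,0]
    - [0,0,-0.8,0]
    - [0,0,-0.5,0]
    - [0,0,-0.3,0]
    - [0,0,0,0]

```text
time_s: 5.25
tool_pos: [0.4366, 0.1616, 0.1877]
tool_rot: [84.0, 88.7, 55.3]
force: [0.4, 1.1, 0.3]
grip_width: 0.0318
```

```bash
python3 -c "
from h import *
o,R=st()"
```

```text
t 5.25 tcp [0.4366 0.1616 0.1877] grasp [0.4386 0.1646 0.0242] xax [ 0.0127  0.0183 -0.9998] yaw -28.64 F [0.42 1.1  0.26] T [ 0.02  0.06 -0.02] w 0.0318
```

Request:
carry_out:
  moves:
    - [0.15,0.15,-0.3,0]
    - [0,0,0,0]

```text
time_s: 5.45
tool_pos: [0.4382, 0.1631, 0.1846]
tool_rot: [83.8, 88.7, 55.2]
force: [-0.4, -0.4, -0.2]
grip_width: 0.0321
```

Request:
carry_out:
  moves:
    - [0,0,0,0]
    - [0,0,0,0]
    - [0,0,0,0]
    - [0,0,0,0]
    - [0,0,0,0]
  hand: 1.6
  force: 35

```text
time_s: 5.95
tool_pos: [0.4384, 0.1634, 0.185]
tool_rot: [82.7, 88.6, 54.1]
force: [0.0, -0.1, -0.7]
grip_width: 0.0216
```

```bash
python3 -c "
from h import *
o,R=st()"
```

```text
t 5.95 tcp [0.4384 0.1634 0.185 ] grasp [0.4407 0.1665 0.0215] xax [ 0.0138  0.0191 -0.9997] yaw -28.64 F [ 0.03 -0.15 -0.74] T [-0.02  0.   -0.01] w 0.0216
```

Request:
carry_out:
  moves:
    - [0,0,0.8,0]
    - [0,0,1,0]
    - [0,0,1,0]
    - [0,0,1,0]
    - [0,0,0.6,0]
    - [0.3,-2.5,0,0.06]
    - [0.3,-2.5,0,0.06]
    - [0.3,-2.5,0,0.06]
    - [0.3,-2.5,0,0.06]
    - [0.3,-2.5,0,0.06]
    - [0.3,-2.5,0,0.06]
    - [0.3,-2.0,0,0.06]

```text
time_s: 7.15
tool_pos: [0.4596, -0.0092, 0.2383]
tool_rot: [74.8, 88.3, 71.7]
force: [0.3, 0.0, -0.9]
grip_width: 0.0222
```

Request:
carry_out:
  moves:
    - [0.3,-2,0,0.06]
    - [0.3,-2,0,0.06]
    - [0.3,-2,0,0.06]
    - [0.2,-1,0,0.02]
    - [0,0,0,0]

```text
time_s: 7.65
tool_pos: [0.471, -0.0857, 0.2414]
tool_rot: [68.2, 88.2, 76.8]
force: [0.6, 0.3, -1.2]
grip_width: 0.022
```

```bash
python3 -c "
from h import *
o,R=st()"
```

```text
t 7.65 tcp [ 0.471  -0.0857  0.2414] grasp [ 0.4721 -0.0808  0.0779] xax [ 0.007   0.0299 -0.9995] yaw 8.56 F [ 0.59  0.29 -1.24] T [ 0.01  0.07 -0.02] w 0.022
```

Request:
carry_out:
  moves:
    - [0,-0.8,-0.3,-0.03]
    - [0,-0.8,-0.6,0]
    - [0,-0.7,-0.6,0]
    - [0,-0.4,-0.6,0]
    - [0,0,-0.6,0]
    - [0,0,-0.6,0]
    - [0,0,-0.6,0]
    - [0,0,-0.5,0]
    - [0,0,-0.4,0]
    - [0,0,-0.2,0]
    - [0,0,0,0]

```text
time_s: 8.75
tool_pos: [0.4704, -0.1116, 0.1863]
tool_rot: [73.1, 88.2, 79.9]
force: [0.2, 0.2, -2.2]
grip_width: 0.0214
```

```bash
python3 - <<'E'
from h import *
o,R=st()
a=crop("top",(260,130,330,230),6,None);b=crop("scene",(280,160,380,260),6,None)
cv2.imwrite("pics/p1.png",cv2.resize(np.hstack([a,b]),None,fx=.78,fy=.78,interpolation=cv2.INTER_AREA))
E
```

```text
t 8.75 tcp [ 0.4704 -0.1116  0.1863] grasp [ 0.4713 -0.1065  0.0229] xax [ 0.0056  0.0315 -0.9995] yaw 6.84 F [ 0.21  0.2  -2.17] T [ 0.01  0.09 -0.01] w 0.0214
```

View pics/p1.png

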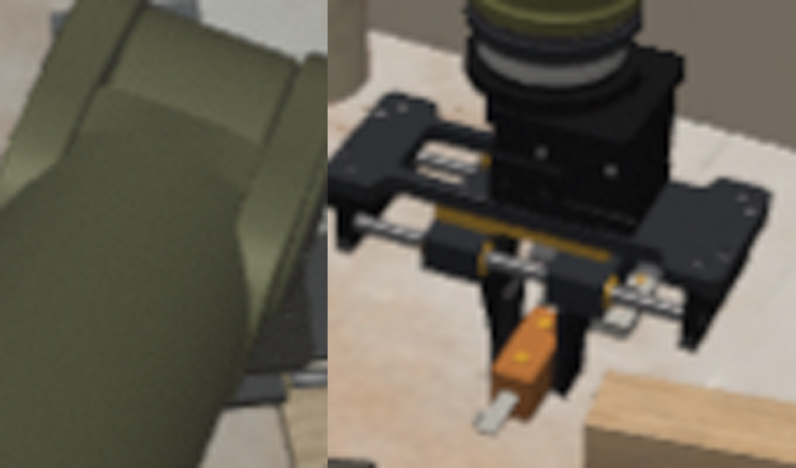

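```bash
python3 - <<'E'
from h import *
im=cv2.imread("pics/top0.png")
for p in((319,212),(373,202),(376,221),(323,232)): print(plane("top",p,.04).round(3))
for p in((326.4,228.8),(321.5,236.3)): print("dot",plane("scene",p,.0294).round(4))
E
```

```text
[ 0.452 -0.153  0.04 ]
[ 0.475 -0.264  0.04 ]
[ 0.435 -0.271  0.04 ]
[ 0.411 -0.162  0.04 ]
dot [ 0.4782 -0.1074  0.0294]
dot [ 0.4498 -0.111   0.0294]
```

Request:
carry_out:
  moves:
    - [0,0,0.3,0]
    - [0,0,0,0]

```text
time_s: 9.05
tool_pos: [0.4708, -0.1118, 0.1903]
tool_rot: [70.3, 88.2, 77.1]
force: [0.2, -0.3, -1.7]
grip_width: 0.0218
```

Request:
carry_out:
  moves:
    - [0.75,0.09,0,0]
    - [0.75,0.09,0,0]
    - [0.1,-0.8,0,0]
    - [0.1,-0.8,0,0]
    - [0.1,-0.8,0,0]
    - [0.7,0.09,0,0]
    - [0.8,0.09,0,0]
    - [0.7,0.08,0,0]
    - [0,0,0,0]

```text
time_s: 9.95
tool_pos: [0.5152, -0.1339, 0.1909]
tool_rot: [66.3, 88.1, 73.1]
force: [-0.1, 0.1, -1.6]
grip_width: 0.0218
```

```bash
python3 - <<'E'
from h import *
o,R=st()
E
```

```text
t 9.95 tcp [ 0.5152 -0.1339  0.1909] grasp [ 0.5167 -0.1288  0.0275] xax [ 0.0094  0.0309 -0.9995] yaw 6.79 F [-0.12  0.1  -1.6 ] T [0.01 0.04 0.03] w 0.0218
```

Request:
carry_out:
  moves:
    - [-0.01,0.1,0,0]
    - [-0.01,0.1,0,0]
    - [-0.01,0.1,0,0]
    - [-0.01,0.1,0,0]
    - [0,0,0,0]

```text
time_s: 10.45
tool_pos: [0.5143, -0.1285, 0.1906]
tool_rot: [69.2, 88.1, 76.0]
force: [-0.5, 0.4, -1.3]
grip_width: 0.0216
```

Request:
carry_out:
  moves:
    - [-0.01,0.1,0,0]
    - [0,0,0,0]

```text
time_s: 10.65
tool_pos: [0.5141, -0.1274, 0.1906]
tool_rot: [69.2, 88.1, 76.1]
force: [-0.3, 0.2, -1.0]
grip_width: 0.0216
```

Request:
carry_out:
  moves:
    - [-0.01,0.1,0,0]
    - [0,0,0,0]

```text
time_s: 10.85
tool_pos: [0.5139, -0.1267, 0.1907]
tool_rot: [68.5, 88.1, 75.4]
force: [-0.7, -0.7, -1.7]
grip_width: 0.0216
```

Request:
carry_out:
  moves:
    - [-0.01,0.1,0,0]
    - [0,0,0,0]

```text
time_s: 11.05
tool_pos: [0.5138, -0.1264, 0.1908]
tool_rot: [67.4, 88.2, 74.2]
force: [0.1, -0.3, -2.0]
grip_width: 0.0219
```

```bash
python3 - <<'E'
from h import *
o,R=st()
E
```

```text
t 11.05 tcp [ 0.5138 -0.1264  0.1908] grasp [ 0.5152 -0.1215  0.0273] xax [ 0.0086  0.0303 -0.9995] yaw 6.8 F [ 0.11 -0.3  -1.95] T [-0.12 -0.01  0.02] w 0.0219
```

Request:
carry_out:
  moves:
    - [-0.02,0.15,0,0]
    - [-0.02,0.15,0,0]

```text
time_s: 11.25
tool_pos: [0.5134, -0.1252, 0.1909]
tool_rot: [63.4, 88.3, 70.1]
force: [1.3, -5.2, -4.0]
grip_width: 0.0217
```

```bash
python3 - <<'E'
from h import *
o,R=st()
E
```

```text
t 11.25 tcp [ 0.5134 -0.1252  0.1909] grasp [ 0.515  -0.1208  0.0275] xax [ 0.0099  0.0273 -0.9996] yaw 6.66 F [ 1.33 -5.2  -3.97] T [-1.17 -0.13 -0.35] w 0.0217
```

Request:
carry_out:
  moves:
    - [0.02,-0.3,0,0]
    - [-0.8,-0.1,0,0]
    - [-0.8,-0.1,0,0]
    - [-0.8,-0.1,0,0]
    - [-0.6,-0.07,0,0]
    - [-0.08,0.7,0,0]
    - [-0.08,0.7,0,0]
    - [-0.06,0.5,0,0]
    - [0,0,0,0]
    - [0,0,0,0]

```text
time_s: 12.25
tool_pos: [0.478, -0.108, 0.1908]
tool_rot: [69.3, 88.1, 76.2]
force: [-0.2, 0.0, -1.4]
grip_width: 0.0221
```

```bash
cat >> h.py <<'E'
def rel():
    o,R=st();g=o["tool_pos"]+R[:,0]*env.grip_depth;a=np.radians(6.8)
    print("f %.2f mm, l %.2f mm"%(1e3*(g[0]*np.cos(a)+g[1]*np.sin(a)),1e3*(-g[0]*np.sin(a)+g[1]*np.cos(a))))
E
python3 -c "
from h import *
rel()"
```

```text
t 12.25 tcp [ 0.478  -0.108   0.1908] grasp [ 0.4793 -0.1027  0.0274] xax [ 0.008   0.0327 -0.9994] yaw 6.91 F [-0.18  0.02 -1.42] T [-0.05  0.04 -0.  ] w 0.0221
f 463.80 mm, l -158.72 mm
```

Request:
carry_out:
  moves:
    - [0.06,-0.45,0,0]
    - [0.4,0.05,0,0]
    - [0.4,0.05,0,0]
    - [0,0,0,0]
    - [0,0,0,0]

```text
time_s: 12.75
tool_pos: [0.4881, -0.1126, 0.1909]
tool_rot: [67.8, 88.1, 74.7]
force: [0.5, 0.1, -1.8]
grip_width: 0.022
```

```bash
python3 -c "
from h import *
rel()"
```

```text
t 12.75 tcp [ 0.4881 -0.1126  0.1909] grasp [ 0.4895 -0.1074  0.0274] xax [ 0.0087  0.0316 -0.9995] yaw 6.87 F [ 0.52  0.14 -1.82] T [-0.01  0.02 -0.02] w 0.022
f 473.39 mm, l -164.59 mm
```

Request:
carry_out:
  moves:
    - [0,0.07,0,0]
    - [0.2,0.02,0,0]
    - [0.2,0.02,0,0]
    - [0,0,0,0]

```text
time_s: 13.15
tool_pos: [0.4923, -0.1114, 0.1907]
tool_rot: [68.4, 88.1, 75.2]
force: [-0.2, -0.4, -2.5]
grip_width: 0.0218
```

```bash
python3 -c "
from h import *
rel()"
```

```text
t 13.15 tcp [ 0.4923 -0.1114  0.1907] grasp [ 0.4937 -0.1062  0.0273] xax [ 0.0084  0.0317 -0.9995] yaw 6.86 F [-0.15 -0.41 -2.48] T [0.06 0.02 0.03] w 0.0218
f 477.65 mm, l -163.93 mm
```

Request:
carry_out:
  moves:
    - [0.2,0.02,0,0]
    - [0.2,0.02,0,0]
    - [0.2,0.02,0,0]

```text
time_s: 13.45
tool_pos: [0.4981, -0.1109, 0.1906]
tool_rot: [71.4, 88.1, 78.2]
force: [-1.8, -1.2, -1.1]
grip_width: 0.0219
```

```bash
python3 -c "
from h import *
rel()"
```

```text
t 13.45 tcp [ 0.4981 -0.1109  0.1906] grasp [ 0.4992 -0.1057  0.0272] xax [ 0.0066  0.0319 -0.9995] yaw 6.85 F [-1.81 -1.23 -1.07] T [-0.11  0.37 -0.04] w 0.0219
f 483.15 mm, l -164.06 mm
```

Request:
carry_out:
  moves:
    - [0.2,0.025,0,0]
    - [0.2,0.025,0,0]
    - [0.2,0.025,0,0]
    - [0.2,0.025,0,0]

```text
time_s: 13.85
tool_pos: [0.5055, -0.1099, 0.1899]
tool_rot: [79.0, 88.1, 85.8]
force: [-2.6, -1.1, -0.5]
grip_width: 0.0215
```

```bash
python3 -c "
from h import *
rel()"
```

```text
t 13.85 tcp [ 0.5055 -0.1099  0.1899] grasp [ 0.5059 -0.1047  0.0265] xax [ 0.0024  0.0324 -0.9995] yaw 6.83 F [-2.55 -1.13 -0.48] T [-0.    0.58 -0.01] w 0.0215
f 489.91 mm, l -163.81 mm
```

Gate is yielding at about 2.5 N, in line. Continue.

Request:
carry_out:
  moves:
    - [0.2,0.025,0,0]
    - [0.2,0.025,0,0]
    - [0.2,0.025,0,0]
    - [0.2,0.025,0,0]
    - [0.2,0.025,0,0]

```text
time_s: 14.35
tool_pos: [0.5147, -0.1088, 0.1887]
tool_rot: [87.9, 88.1, 94.7]
force: [-2.2, -1.6, -1.9]
grip_width: 0.0218
```

```bash
python3 -c "
from h import *
rel()"
```

```text
t 14.35 tcp [ 0.5147 -0.1088  0.1887] grasp [ 0.5143 -0.1035  0.0253] xax [-0.0027  0.0324 -0.9995] yaw 6.81 F [-2.19 -1.57 -1.89] T [-0.27  0.73 -0.03] w 0.0218
f 498.43 mm, l -163.68 mm
```

Request:
carry_out:
  moves:
    - [0.2,0.02,0.02,0]
    - [0.2,0.02,0.02,0]
    - [0.2,0.02,0.02,0]
    - [0.15,0.015,0.02,0]

```text
time_s: 14.75
tool_pos: [0.5228, -0.1087, 0.1893]
tool_rot: [88.5, 88.2, 95.2]
force: [-2.9, -1.2, -1.9]
grip_width: 0.0217
```

```bash
python3 -c "
from h import *
rel()"
```

```text
t 14.75 tcp [ 0.5228 -0.1087  0.1893] grasp [ 0.5223 -0.1036  0.0259] xax [-0.0029  0.0314 -0.9995] yaw 6.76 F [-2.86 -1.24 -1.86] T [-0.17  0.64 -0.02] w 0.0217
f 506.39 mm, l -164.71 mm
```

Request:
carry_out:
  moves:
    - [0.12,0.025,0.01,0]
    - [0.12,0.025,0.01,0]
    - [0.12,0.025,0.01,0]

```text
time_s: 15.05
tool_pos: [0.5278, -0.1075, 0.1903]
tool_rot: [83.2, 88.2, 90.0]
force: [-6.4, -1.3, -0.0]
grip_width: 0.0221
```

```bash
python3 -c "
from h import *
rel()"
```

```text
t 15.05 tcp [ 0.5278 -0.1075  0.1903] grasp [ 0.5278 -0.1023  0.0269] xax [ 0.      0.0315 -0.9995] yaw 6.81 F [-6.36 -1.31 -0.01] T [-0.47  1.47  0.02] w 0.0221
f 512.00 mm, l -164.11 mm
```

Request:
carry_out:
  moves:
    - [-0.05,0,0,0]
    - [0.01,-0.1,0,0]
    - [0,0,0,0]

```text
time_s: 15.35
tool_pos: [0.5276, -0.1079, 0.1904]
tool_rot: [82.9, 88.2, 89.8]
force: [-2.1, 0.3, -2.0]
grip_width: 0.0216
```

```bash
python3 - <<'E'
from h import *
rel()
a=crop("top",(260,130,330,180),6,None);b=crop("scene",(310,170,380,220),6,None)
cv2.imwrite("pics/p2.png",cv2.resize(np.hstack([a,b]),None,fx=.9,fy=.9,interpolation=cv2.INTER_AREA))
E
```

```text
t 15.35 tcp [ 0.5276 -0.1079  0.1904] grasp [ 0.5277 -0.1026  0.0269] xax [ 1.000e-04  3.230e-02 -9.995e-01] yaw 6.85 F [-2.15  0.25 -2.  ] T [-0.24  0.45 -0.01] w 0.0216
f 511.80 mm, l -164.35 mm
```

View pics/p2.png

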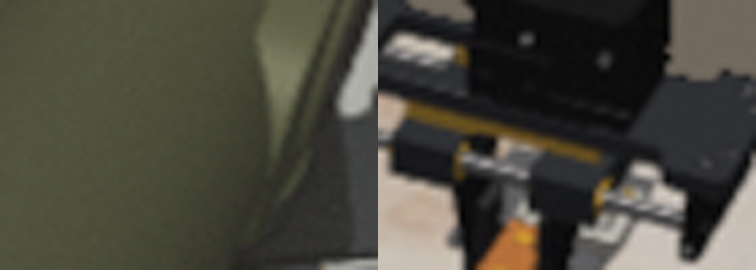

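Request:
carry_out:
  moves:
    - [-0.2,-0.025,0,0]
    - [-0.2,-0.025,0,0]
    - [0,0,0,0]

```text
time_s: 15.75
tool_pos: [0.5248, -0.1082, 0.1912]
tool_rot: [74.2, 88.1, 81.0]
force: [-1.3, -0.3, -1.6]
grip_width: 0.022
```

```bash
python3 -c "
from h import *
rel()"
```

```text
t 15.75 tcp [ 0.5248 -0.1082  0.1912] grasp [ 0.5256 -0.103   0.0278] xax [ 0.005   0.0319 -0.9995] yaw 6.86 F [-1.25 -0.31 -1.61] T [0.04 0.04 0.01] w 0.022
f 509.75 mm, l -164.54 mm
```

Request:
carry_out:
  moves:
    - [-0.25,-0.02,0,0]
    - [-0.25,-0.02,0,0]
    - [-0.25,-0.02,0,0]
    - [-0.2,-0.02,0,0]
    - [0,0,0,0]

```text
time_s: 16.25
tool_pos: [0.515, -0.1091, 0.1918]
tool_rot: [70.4, 88.1, 77.2]
force: [-0.3, -0.1, -1.3]
grip_width: 0.0219
```

```bash
python3 -c "
from h import *
rel()"
```

```text
t 16.25 tcp [ 0.515  -0.1091  0.1918] grasp [ 0.5162 -0.1039  0.0284] xax [ 0.0072  0.032  -0.9995] yaw 6.86 F [-0.27 -0.13 -1.26] T [-0.08  0.04  0.01] w 0.0219
f 500.24 mm, l -164.26 mm
```

Request:
carry_out:
  moves:
    - [-0.15,-0.02,-0.05,0]
    - [-0.15,-0.02,-0.05,0]
    - [-0.12,-0.015,0,0]
    - [-0.12,-0.015,0,0]

```text
time_s: 16.65
tool_pos: [0.5095, -0.1098, 0.1908]
tool_rot: [68.8, 88.1, 75.7]
force: [3.2, 0.4, -3.1]
grip_width: 0.0218
```

```bash
python3 -c "
from h import *
rel()"
```

```text
t 16.65 tcp [ 0.5095 -0.1098  0.1908] grasp [ 0.5108 -0.1046  0.0274] xax [ 0.0082  0.0319 -0.9995] yaw 6.86 F [ 3.18  0.35 -3.08] T [ 0.15 -0.51  0.05] w 0.0218
f 494.84 mm, l -164.33 mm
```

Gate bears at f≈495, as predicted. Pull a bit more and hold.

Request:
carry_out:
  moves:
    - [-0.12,-0.015,0,0]
    - [-0.12,-0.015,0,0]
    - [-0.14,-0.015,0,0]

```text
time_s: 16.95
tool_pos: [0.508, -0.1098, 0.1918]
tool_rot: [55.8, 88.0, 62.7]
force: [5.7, -0.1, -5.1]
grip_width: 0.0216
```

Request:
carry_out:
  moves:
    - [-0.14,-0.015,0,0]
    - [-0.15,-0.015,0,0]

```text
time_s: 17.15
tool_pos: [0.5069, -0.1097, 0.1927]
tool_rot: [47.0, 87.8, 53.9]
force: [5.6, 0.4, -4.5]
grip_width: 0.0217
```

```bash
python3 -c "
from h import *
rel()"
```

```text
t 17.15 tcp [ 0.5069 -0.1097  0.1927] grasp [ 0.5105 -0.1048  0.0293] xax [ 0.0222  0.0304 -0.9993] yaw 6.94 F [ 5.65  0.39 -4.52] T [ 0.09 -0.96 -0.05] w 0.0217
f 494.54 mm, l -164.49 mm
```

Request:
carry_out:
  moves:
    - [0.2,0.02,0,0]
    - [0.2,0.1,0,0]
    - [0.2,0.15,-0.1,0]
    - [0,0.1,-0.15,0]
    - [0,0,-0.15,0]
    - [0,0,-0.1,0]
    - [0,0,0,0]

```text
time_s: 17.85
tool_pos: [0.5109, -0.106, 0.1861]
tool_rot: [58.4, 88.0, 65.3]
force: [-0.2, 0.7, -1.6]
grip_width: 0.0219
```

```bash
python3 -c "
from h import *
rel()"
```

```text
t 17.85 tcp [ 0.5109 -0.106   0.1861] grasp [ 0.5133 -0.1009  0.0227] xax [ 0.0143  0.0311 -0.9994] yaw 6.92 F [-0.18  0.66 -1.63] T [-0.    0.06 -0.04] w 0.0219
f 497.70 mm, l -161.01 mm
```

Request:
carry_out:
  moves:
    - [0.2,0.02,0,0]
    - [0.1,0.01,-0.1,0]
    - [0,0,-0.08,0]
    - [0,0,0,0]

```text
time_s: 18.25
tool_pos: [0.5141, -0.106, 0.1853]
tool_rot: [60.6, 88.0, 67.5]
force: [-0.3, -0.5, -0.5]
grip_width: 0.022
```

```bash
python3 -c "
from h import *
rel()"
```

```text
t 18.25 tcp [ 0.5141 -0.106   0.1853] grasp [ 0.5163 -0.1008  0.0219] xax [ 0.0132  0.0318 -0.9994] yaw 6.91 F [-0.28 -0.47 -0.51] T [ 0.01  0.13 -0.02] w 0.022
f 500.74 mm, l -161.22 mm
```

Request:
carry_out:
  moves:
    - [0,0,-0.05,0]
    - [0,0,0,0]
    - [0,0,0,0]
    - [0,0,0,0]
    - [0,0,0,0]
  hand: 4

```text
time_s: 18.75
tool_pos: [0.515, -0.1061, 0.1853]
tool_rot: [56.0, 88.0, 62.9]
force: [0.5, 0.2, 0.6]
grip_width: 0.0398
```

Request:
carry_out:
  moves:
    - [0,0,0.6,0]
    - [0,0,0.8,0]
    - [0,0,1,0]
    - [0,0,1.5,0]
    - [0,0,2,0]
    - [0,0,2,0]
    - [0,0,2,0]
    - [0,3,2,0]
    - [0,4,1,0]
    - [0,4,0,0]
    - [0,4,0,0]
    - [0,4,0,0]

```text
time_s: 19.95
tool_pos: [0.5141, 0.0808, 0.3316]
tool_rot: [39.6, 87.6, 45.5]
force: [0.5, -0.9, -0.4]
grip_width: 0.0397
```

Request:
carry_out:
  moves:
    - [0,4,0,0]
    - [0,4,0,0]
    - [0,4,0,0]
    - [0,2,0,0]
    - [0,0,0,0]

```text
time_s: 20.45
tool_pos: [0.5117, 0.2327, 0.338]
tool_rot: [38.3, 87.0, 44.7]
force: [-0.4, -0.3, 0.1]
grip_width: 0.0398
```

```bash
python3 - <<'E'
from h import *
st()
a=crop("top",(255,120,325,220),6,None);b=crop("scene",(300,165,400,265),6,None)
cv2.imwrite("pics/p3.png",cv2.resize(np.hstack([a,b]),None,fx=.78,fy=.78,interpolation=cv2.INTER_AREA))
E
```

```text
t 20.45 tcp [0.5117 0.2327 0.338 ] grasp [0.5177 0.2387 0.1747] xax [ 0.0369  0.0365 -0.9987] yaw 6.39 F [-0.36 -0.3   0.08] T [-0.04  0.12 -0.07] w 0.0398
```

View pics/p3.png

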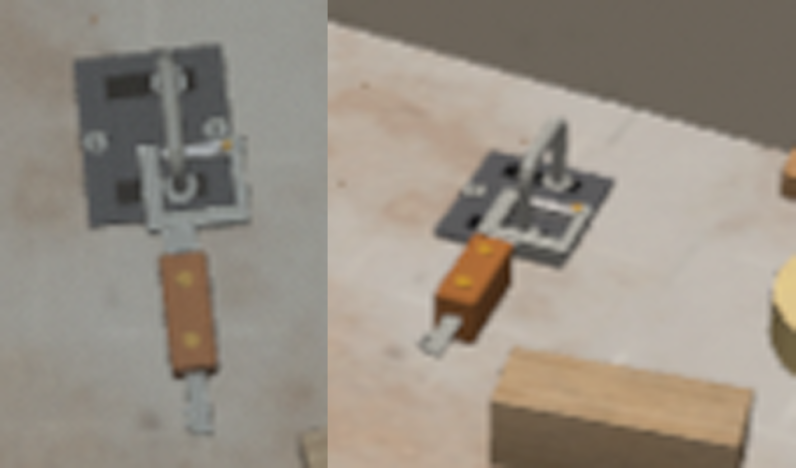

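```bash
python3 - <<'E'
from h import *
a,b=plane("top",(294.5,179.4),.028),plane("top",(295.8,192.6),.028)
x=(a-b)[:2];x/=np.linalg.norm(x);d=np.array([.5707,-.0869])-((a+b)/2)[:2]
print(np.degrees(np.arctan2(x[1],x[0])),"eye_base in clip",d@x,-d[0]*x[1]+d[1]*x[0])
if .048<d@x<.072 and -.03<-d[0]*x[1]+d[1]*x[0]<.012: print(env.sign_off())
E
```

```text
6.622648241604542 eye_base in clip 0.06323425893990849 0.007907815821008107
the job is handed in; nothing more can be done
None
```

The hook is clipped on the staple's front leg with the gate shut, the fob lies flat on the table, and I've handed the job in. `sign_off` gave no verdict.

- **Finding the leg:** I gripped the fob and touched the nose arm's outer face to the leg to measure its sideways offset. It agreed with the cameras to about 0.5 mm.
- **Clipping on:** I pushed the gate onto the leg at about 2–3 N. The force rose to about 6 N when the leg reached the spine.
- **Gate shut:** I could not see the gate at this point, because the arm and gripper blocked both cameras. On the way back the hook moved freely for about 15 mm. It then stopped where a shut gate should meet the leg.
- **Pull test:** I pulled straight back at about 5.7 N and it held. The highest push or pull I read at the wrist was about 6.4 N, well under 15 N.
- **Final check:** after I let go, the pictures showed the leg inside the loop, the gate across the mouth and the fob on the table. The slot's middle measured 63 mm ahead of the fob's centre and 8 mm to its left, with the fob's yaw within 0.5° of the plate's. All of these are inside the limits. The offcut, tape roll and look-alikes were not touched as far as I could tell, but I did not measure them again.

The tool picked up about 2° of unwanted tilt from fast moves, so I worked slowly near the hook and staple. The job took about 20.5 s of the 62 s allowed.

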